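Fetch the counter and labels from behind the packets

ROBOT

A 6-joint arm with a two-finger parallel gripper is mounted at the origin on a cart in front of the work surface, level with it; the furniture and walls round the work are solid. World frame = base frame: x ahead of the robot, y to its left, z up, the work surface at z = 0. Lengths are in m, angles in rad, forces in N, time in s.
With the tool pointing down it reaches from about 0.25 to 0.725 m from the base axis. Payload 4 kg.
Tool frame: the origin (TCP) lies midway between the tips of the shut fingers; the grasp point (between the pads) lies bot.pinch_z behind it (bot.pinch_z is the distance from the TCP to the grasp point, in m); z points along the fingers, y is the line along which they close (so a half turn about z gives the same grasp; the last joint's range is limited). The gripper opens to 85 mm and grips with 20 to 120 N. Pads are 22 mm wide; open, the fingers measure 114 mm over their backs; the gripper's body (76 mm by 85 mm) begins 54 mm behind the grasp point. The pads swing forward as they close: fully open they stand 13 mm farther back than shut.
Start: joints at [-1.112, 0.241, 0.005, 1.335, 0, 1.571], TCP at [0.221, -0.448, 0.195] pointing down, gripper open.
Joint ranges: [-2.72, 2.72], [-1.05, 1.87], [-1.09, 1.28], [-1.99, 2.15], [-1.42, 1.44], [-3.14, 3.14]. Speed limits (rad/s): [2.79, 2.79, 3.14, 3.14, 3.14, 3.14].

INTERFACE

Orientations are given as a unit quaternion [x, y, z, w].
In Python, from workcell import bot gives the robot as it stands.
- The arm moves only by the shell command python3 jog.py, which reads ROWS from standard input. ROWS is a JSON object whose key "moves" holds a list of rows, 1 to 10 of them, each of 7 numbers: a rotation vector rx, ry, rz in rad, then dx, dy, dz in units of 5 mm, then the finger opening in m; each row is the pose to reach, as a shift and turn from the pose commanded when the command began, along the tool's axes at that moment; what a row does not reach only later rows make up. A row lasts 1/8 s, in which the tool goes at most 0.0625 m and 0.188 rad, less where a joint would pass 70% of its speed; a pose out of reach is approached as far as the arm can. The fingers move at their own pace and stop on an object; the grip force is fixed at half the most. Time passes only in rows, so rows that do not move let the fingers close. It prints the time, the measured TCP pose, the force, the opening and the grip force at its end. Input that does not fit is refused with a message, and nothing moves.
- bot.get_obs(): the state, without advancing time (a new reading comes with each control period).
- bot.camera(name): name is "scene" or "top"; returns the picture (420x560x3 uint8, red, green, blue); there is no depth.
- bot.calibration(name): a dict with "mtx" (3x3 intrinsics, pixels), "R" (3x3) and "t" (3): a world point X has camera coordinates R X + t. Camera axes: x right, y down, z forward; pixel columns grow to the right and rows downward; lengths in m; the calibration is good to about 2 mm. A picture is of the moment at which its call begins. calibration takes no time and is no camera call.
- bot.job_done(): hands the job in; it is judged then, once.
The state is a dict: "clock": time; "joint_pos": joint angles; "joint_vel": joint speeds; "tau": joint torques, N m; "eef_pos": TCP position; "tool_rot": TCP orientation; "ft_force": force on the tool from outside, world axes, zero at the start; "ft_torque": the same for the moment, N m; "grip_width": finger opening in m; "grasp_force": force on a finger pad.
Only numpy, scipy, OpenCV 4.12 (cv2) and the standard library are available. Lean on these libraries where they do the work, as an engineer would, in place of code of your own. Each camera call takes 0.05 s, during which the arm holds its last target. There are 200 camera calls.

TASK

Set up for counting labels: first clear the orange and the blue packet out of the wooden caddy and stand both upright on the green mat. Then fetch what lay behind them: lay the tally counter flat on the middle of the yellow mat and the label bundle flat on the middle of the blue mat, its long side along the mat's long side. Only when both lie there, put each packet back upright in the caddy exactly where it stood at the start, without tipping a packet over or disturbing the wooden stamp and the glue stick.

Things in the scene. Friction and masses are not known exactly. Their poses are not given: they have to be found in the camera images.
- caddy: Fixed wooden caddy, two bays at y = +55 and -55 mm. Origin: table level, mid-width; x points to its back wall. Floor plate 5 mm thick, x -80 to +70, 220 wide. Behind x = -20 each bay is 90 wide between 40 high cheeks; 40 high back wall from x = +62. The open front strip has a black outline, 70 x 36, per bay at x = -45 for a packet; counter and labels lie behind, at x = -4.
- orange_packet: Orange box-shaped packet, 26 (x) x 60 (y) x 70 (z) mm, 40 g, standing on the caddy's floor inside the black outline of one bay, only about 5 mm in front of what lies behind it. Origin: centre of its underside, z up.
- blue_packet: Blue box-shaped packet, 27 (x) x 60 (y) x 70 (z) mm, 40 g, standing inside the black outline of the other bay in the same way. Origin: centre of its underside, z up.
- counter: White hand tally counter lying on its back in the rear of one bay, 69 (x) x 48 (y) x 20 (z) mm with its finger ring, 70 g. The graspable part is its round case, 43 mm in diameter and 19 mm high, whose axis is at x = +6, y = +2 mm. Origin: centre of the underside of the whole. It starts with its x axis about along the caddy's y axis.
- labels: White banded bundle of paper labels, stiff, lying flat in the rear of the other bay: 45 (x) x 70 (y) x 15 (z) mm, 40 g. Origin: centre of its underside, z up; y is its long axis.
- green_mat: Fixed green mat, the side area for the packets: 130 (x) x 110 (y) x 3 mm. Origin: centre of its underside, on the table; its top is at z = 3 mm.
- yellow_mat: Fixed yellow mat, the place of the counter: 90 (x) x 110 (y) x 3 mm. Origin: centre of its underside, on the table; its top is at z = 3 mm.
- blue_mat: Fixed blue mat, the place of the labels: 90 (x) x 110 (y) x 3 mm. Origin: centre of its underside, on the table; its top is at z = 3 mm; y is its long axis.
- wooden_stamp: Bystander: loose wooden rubber stamp standing on the table, foot 22 x 46 mm, 73 mm high. Origin: centre of its underside.
- glue: Bystander: loose glue stick standing on the table, yellow with white cap, 28 mm in diameter, 94 mm high. Origin: centre of its underside.

How it is judged:
On the way, in this order (a step that is already met when the one before it is completed fails the run):
1. both packets stand upright at rest on the green mat, counter and labels still in the caddy (x of orange_packet in the frame of green_mat between -0.06 and 0.06 m and y of orange_packet in the frame of green_mat between -0.05 and 0.05 m and height (world z) of each of orange_packet, blue_packet below 0.006 m and angle between each of orange_packet, blue_packet's own z axis and vertical below 0.1 rad and linear speed of each of orange_packet, blue_packet below 0.02 m/s and x of blue_packet in the frame of green_mat between -0.06 and 0.06 m and y of blue_packet in the frame of green_mat between -0.05 and 0.05 m and distance of each of counter, labels from where it was at the start of the episode below 0.03 m), for 0.2 s.
2. counter lies on the middle of the yellow mat and labels on the middle of the blue mat, packets still on the green mat (horizontal distance between counter and yellow_mat below 0.015 m and height (world z) of each of counter, labels below 0.007 m and angle between each of counter, labels, orange_packet, blue_packet's own z axis and vertical below 0.1 rad and linear speed of each of counter, labels, orange_packet, blue_packet below 0.02 m/s and horizontal distance between labels and blue_mat below 0.015 m and angle between the y axis of labels and the y axis of blue_mat, either way round below 0.2 rad and x of orange_packet in the frame of green_mat between -0.06 and 0.06 m and y of orange_packet in the frame of green_mat between -0.05 and 0.05 m and height (world z) of each of orange_packet, blue_packet below 0.006 m and x of blue_packet in the frame of green_mat between -0.06 and 0.06 m and y of blue_packet in the frame of green_mat between -0.05 and 0.05 m), for 0.2 s.
At the end, for the whole second after the job is handed in: The counter lies flat within 15 mm of the middle of the yellow mat; the labels lie flat within 15 mm of the middle of the blue mat, long sides parallel within 0.2 rad; each packet stands upright within 15 mm of where it started, square with the caddy within 0.2 rad; all at rest (horizontal distance between counter and yellow_mat below 0.015 m and height (world z) of each of counter, labels below 0.007 m and angle between each of counter, labels, orange_packet, blue_packet's own z axis and vertical below 0.1 rad and linear speed of each of counter, labels, orange_packet, blue_packet below 0.02 m/s and horizontal distance between labels and blue_mat below 0.015 m and angle between the y axis of labels and the y axis of blue_mat, either way round below 0.2 rad and distance of each of orange_packet, blue_packet from where it was at the start of the episode below 0.015 m and angle between the y axis of each of orange_packet, blue_packet and the y axis of caddy, either way round below 0.2 rad); the robot touches nothing.
It fails at once if the wooden stamp is disturbed (moved over 25 mm or tipped) (distance of wooden_stamp from where it was at the start of the episode above 0.025 m or angle between wooden_stamp's own z axis and vertical above 0.4 rad).
It fails at once if the glue stick is disturbed (moved over 25 mm or tipped) (distance of glue from where it was at the start of the episode above 0.025 m or angle between glue's own z axis and vertical above 0.4 rad).
It fails at once if a packet is tipped over (angle between any of orange_packet, blue_packet's own z axis and vertical above 0.7 rad).
It also fails if it takes over 128 s, if anything falls off the work surface, if the arm or the gripper's body presses on something with over 40 N, if the wrist force passes 120 N, or if a joint passes its speed limit or range.

## Working session

There is one attempt and no reset: what is moved stays moved. The work goes in short steps, Python scripts to look and compute and a shell command to move; the robot and the scene stay as the last step left them, time stands still between calls to the robot, and variables do not carry over. Pictures are saved under pics/ and viewed, at most 14 in all, crops included, and the job is handed in when it is done.

```bash
ls; mkdir -p pics; python3 - <<'E'
from workcell import bot
import cv2
for n in("scene","top"):
    cv2.imwrite(f"pics/{n}0.png",bot.camera(n)[:,:,::-1])
    c=bot.calibration(n);print(n,c)
print(bot.get_obs(),bot.pinch_z)
E
```

```text
jog.py
pics
workcell.py
scene {'mtx': array([[392.05943965,   0.        , 278.27004319],
       [  0.        , 392.05943965, 203.59167825],
       [  0.        ,   0.        ,   1.        ]]), 'R': array([[-0.68996038, -0.72384025,  0.00315703],
       [-0.5603263 ,  0.53132855, -0.63539312],
       [ 0.4582457 , -0.44016504, -0.77218237]]), 't': array([0.4004985 , 0.33437762, 0.66571014])}
top {'mtx': array([[436.2952965 ,   0.        , 277.17540743],
       [  0.        , 436.2952965 , 211.50256618],
       [  0.        ,   0.        ,   1.        ]]), 'R': array([[ 0.00238318, -0.99988366, -0.01506597],
       [-0.99864426, -0.00159626, -0.05202973],
       [ 0.05199962,  0.01516954, -0.99853188]]), 't': array([0.0331971 , 0.53838415, 1.07750989])}
{'clock': 0.1, 'joint_pos': array([-1.11195950e+00,  2.41351132e-01,  3.88676483e-03,  1.33522919e+00,
        6.71333984e-05,  1.57080216e+00]), 'joint_vel': array([-5.97303817e-04, -3.07086721e-03,  2.83900425e-03,  6.91227250e-04,
        6.98728412e-05,  1.23394646e-04]), 'tau': array([-1.75088599e-04, -3.73139012e+01,  2.53009844e+01,  1.08863041e-02,
        8.50664350e-06, -1.79834132e-05]), 'eef_pos': array([ 0.22119273, -0.4477062 ,  0.19400594]), 'tool_rot': array([ 9.73799050e-01,  2.27408242e-01, -1.83040649e-04, -9.31390686e-04]), 'ft_force': array([-0.7729294 ,  0.45534469, -0.76420416]), 'ft_torque': array([-0.04833934, -0.04849607, -0.00041377]), 'grasp_force': 0.0, 'grip_width': 0.08521727647123305} 0.0187
```

View pics/top0.png

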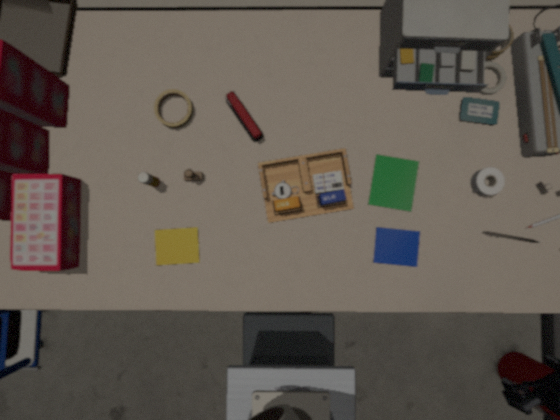

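View pics/scene0.png

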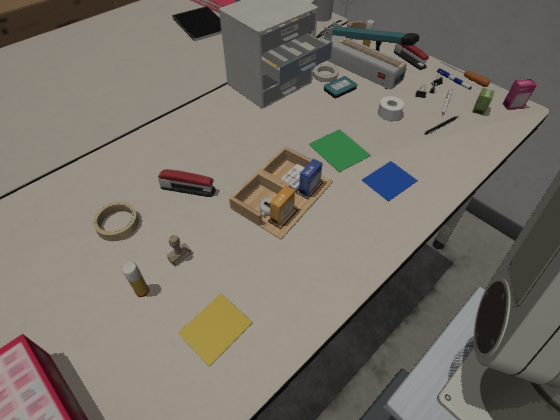

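The top view shows the caddy around (305,185): orange packet at (287,205) with the counter behind it, blue packet at (332,197) with the labels behind. The yellow mat is at (177,246), the green at (394,183), the blue at (397,247), the glue at (148,180) and the stamp at (193,176). Next I enlarge the caddy and fit the coloured shapes.

```bash
cat > h.py <<'E'
from workcell import bot
import numpy as np, cv2
from scipy.spatial.transform import Rotation as Ro
def world(n,px,z):
    c=bot.calibration(n);K,R,t=c["mtx"],c["R"],c["t"]
    px=np.atleast_2d(px).astype(float)
    d=(np.linalg.inv(K)@np.c_[px,np.ones(len(px))].T).T@R; o=-R.T@t
    return (o+d*((z-o[2])/d[:,2])[:,None])[:,:2]
def pix(n,X):
    c=bot.calibration(n);p=(c["R"]@np.atleast_2d(X).T).T+c["t"];p=p@c["mtx"].T
    return p[:,:2]/p[:,2:]
def blob(n,im,lo,hi,roi,z):
    h=cv2.cvtColor(im,cv2.COLOR_RGB2HSV);m=cv2.inRange(h,lo,hi)
    k=np.zeros_like(m);k[roi[1]:roi[3],roi[0]:roi[2]]=1;m=m*k
    cs,_=cv2.findContours(m,cv2.RETR_EXTERNAL,cv2.CHAIN_APPROX_NONE);c=max(cs,key=cv2.contourArea)
    w=world(n,c[:,0,:],z)*1000
    return cv2.minAreaRect(w.astype(np.float32))
def move(p,yaw=None):
    "delta in tool axes to world TCP p and yaw of finger line"
    o=bot.get_obs();R=Ro.from_quat(o["tool_rot"])
    print("tcp",o["eef_pos"].round(4),"t",o["clock"])
    print("tool delta",R.inv().apply(np.array(p)-o["eef_pos"]).round(4))
    if yaw is not None:
        y=R.apply([0,1,0]);a=np.arctan2(y[1],y[0]);d=(yaw-a+np.pi/2)%np.pi-np.pi/2
        print("yaw now",round(a,3),"rz (tool, down)",round(-d,3),"j6",o["joint_pos"][5].round(3))
E
python3 - <<'E'
from h import *
im=cv2.imread("pics/top0.png")[:,:,::-1].copy()
B=dict(green=((45,100,40),(75,255,255),(340,140,430,220),.003),yellow=((20,100,60),(35,255,255),(140,220,210,275),.003),
 blue=((100,120,60),(130,255,255),(365,222,430,275),.003),op=((8,190,90),(22,255,255),(270,185,305,215),.075),bp=((105,120,20),(130,255,255),(310,180,350,210),.075))
for k,(a,b,r,z) in B.items(): print(k,blob("top",im,a,b,r,z))
cv2.imwrite("pics/crop.png",cv2.resize(im[140:230,250:365,::-1],None,fx=6.5,fy=6.5,interpolation=cv2.INTER_CUBIC)*1)
E
```

```text
green ((613.253662109375, -257.9853820800781), (104.06104278564453, 125.10575103759766), 80.826171875)
yellow ((451.70062255859375, 288.6161193847656), (89.67464447021484, 109.71573638916016), 3.6883597373962402)
blue ((451.25592041015625, -264.3070983886719), (104.5935287475586, 84.76814270019531), 84.39080047607422)
op ((541.0804443359375, 31.411285400390625), (0.0, 0.0), 0.0)
bp ((570.0371704101562, -94.37140655517578), (22.749547958374023, 56.047950744628906), 11.417562484741211)
```

View pics/crop.png

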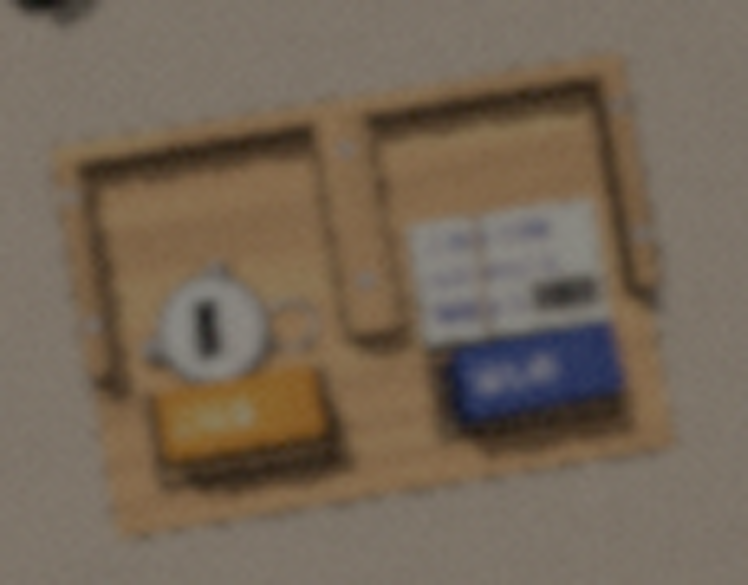

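The crop is clear. The orange top face runs (155,395)-(318,365)-(330,440)-(165,462) and the blue one (452,350)-(612,322)-(622,390)-(462,425). The counter case is centred at (213,328) with its ring to the right. The labels' back corners are (410,225) and (592,203). I fit these.

```bash
python3 - <<'E'
from h import *
im=cv2.imread("pics/top0.png")[:,:,::-1].copy()
W=lambda p,z:world("top",np.array(p)/6.5+[250,140]+[-.42,-.42],z)*1000
f=W([(118,532),(672,445)],5);f=world("top",np.array([(118,532),(672,445)])/6.5+[249.58,139.58],.005)*1000
b=world("top",np.array([(57,145),(622,57)])/6.5+[249.58,139.58],.04)*1000
print(f,b,np.linalg.norm(f[0]-f[1]),np.linalg.norm(b[0]-b[1]),np.linalg.norm(f[0]-b[0]),np.linalg.norm(f[1]-b[1]))
src=np.array([(-80,110),(-80,-110),(70,110),(70,-110)],float);dst=np.r_[f,b]
U,S,V=np.linalg.svd((src-src.mean(0)).T@(dst-dst.mean(0)));R=(U@V).T
t=dst.mean(0)-R@src.mean(0);yaw=np.arctan2(R[1,0],R[0,0]);print("caddy",t,yaw,(src@R.T+t-dst).round(1).tolist())
L=lambda w:(w-t)@R
def P(p,z):return world("top",np.array(p)/6.5+[249.58,139.58],z)*1000
for n,p,z in(("orange",[(155,395),(318,365),(330,440),(165,462)],.075),("blue",[(452,350),(612,322),(622,390),(462,425)],.075)):
    w=P(p,z);print(n,cv2.minAreaRect(w.astype(np.float32)),w.mean(0),"in caddy",L(w.mean(0)))
c=P([(213,328)],.024);print("case",c,L(c))
w=P([(410,225),(592,203)],.02);print("labels back",w,L(w))
h=cv2.cvtColor(im,cv2.COLOR_RGB2HSV);print(h[204:208:2,278:296:4].tolist(),h[197,325:340:4].tolist())
for n,lo,hi,roi,z in(("op",(10,150,60),(25,255,255),(270,190,305,215),.075),("bp",(105,90,20),(130,255,255),(315,185,350,210),.075)):print(n,blob("top",im,lo,hi,roi,z))
for n,p,z in(("stamp",(193,176),.05),("glue",(149,179),.08)):print(n,world("top",[p],z))
E
```

```text
[[ 513.70543856   58.15954455]
 [ 547.83161096 -156.43496108]] [[ 659.0951405    80.47728385]
 [ 692.56207411 -133.02000715]] 217.2910432810699 216.10443982147248 147.0926473929007 146.61230177210305
caddy [608.23744404 -36.92512233] 0.15652083849898188 [[-1.6, 1.1], [-1.5, -1.6], [1.1, 2.2], [2.0, -1.6]]
orange ((554.1626586914062, 10.663631439208984), (27.68540382385254, 60.48347473144531), 9.048413276672363) [554.138494    10.61398529] in caddy [-46.02710671  55.39105159]
blue ((569.58349609375, -96.58944702148438), (27.539634704589844, 60.29282760620117), 10.023022651672363) [570.21947793 -96.57202669] in caddy [-46.85112945 -52.99142021]
case [[591.25423518  21.38513215]] [[-7.68604957 60.24483217]]
labels back [[ 631.45271233  -54.21299083]
 [ 639.97057675 -124.03503176]] [[ 20.23659898 -20.69538936]
 [ 17.7663015  -90.99168404]]
[[[19, 145, 132], [21, 101, 136], [20, 93, 135], [18, 171, 134], [18, 175, 134]], [[19, 124, 134], [19, 137, 134], [17, 154, 134], [17, 185, 131], [16, 178, 123]]] [[117, 46, 111], [114, 68, 105], [115, 39, 112], [115, 123, 93]]
op ((553.8223266601562, 10.760297775268555), (28.187143325805664, 61.30439376831055), 10.410346031188965)
bp ((569.9446411132812, -95.08118438720703), (25.99853515625, 58.351619720458984), 11.411259651184082)
stamp [[0.62279304 0.2391578 ]]
glue [[0.61158273 0.33741944]]
```

```bash
python3 -c "
from h import *
move((.570,-.0962,.20),.17)"
```

```text
tcp [ 0.2212 -0.4477  0.194 ] t 0.1
tool delta [ 0.4684 -0.1607 -0.0057]
yaw now -1.112 rz (tool, down) -1.282 j6 1.571
```
Finger line: rz -1.282 → j6... Rotation in world +1.282 about z. j1 will go from -1.11 to -0.17, so j6 absorb: j6 relative. Fine.

Units first: shifts go in units of 5 mm. So 0.4684 m is 93.68, -0.1607 m is -32.14.

```bash
echo '{"moves": [[0,0,-1.282,93.68,-32.14,0,0.06],[0,0,-1.282,93.68,-32.14,0,0.06],[0,0,-1.282,93.68,-32.14,0,0.06],[0,0,-1.282,93.68,-32.14,0,0.06],[0,0,-1.282,93.68,-32.14,0,0.06],[0,0,-1.282,93.68,-32.14,0,0.06],[0,0,-1.282,93.68,-32.14,0,0.06],[0,0,-1.282,93.68,-32.14,0,0.06],[0,0,-1.282,93.68,-32.14,0,0.06],[0,0,-1.282,93.68,-32.14,0,0.055]]}' | python3 jog.py; python3 -c "
from h import *
move((.570,-.0962,.042),.17)"
```

```text
clock: 1.35
eef_pos: [0.5695, -0.0967, 0.194]
tool_rot: [0.644, 0.765, -0.001, -0.001]
ft_force: [-0.1, -0.1, 1.3]
grip_width: 0.055
grasp_force: 0.0
tcp [ 0.5695 -0.0967  0.194 ] t 1.35
tool delta [0.0004 0.0009 0.152 ]
yaw now 0.171 rz (tool, down) 0.001 j6 1.232
```

Scaled: 0.152 m is 30.4, 0.14 m is 28.

```bash
echo '{"moves": [[0,0,0,0,0,12,0.055],[0,0,0,0,0,22,0.055],[0,0,0,0,0,28,0.055],[0,0,0,0,0,30.4,0.055],[0,0,0,0,0,30.4,0.055],[0,0,0,0,0,30.4,0.015],[0,0,0,0,0,30.4,0.015],[0,0,0,0,0,30.4,0.015],[0,0,0,0,0,30.4,0.015],[0,0,0,0,0,30.4,0.015]]}' | python3 jog.py
```

```text
clock: 2.6
eef_pos: [0.5703, -0.0967, 0.0429]
tool_rot: [0.644, 0.765, 0.0, 0.0]
ft_force: [-0.3, -0.6, 0.1]
grip_width: 0.0152
grasp_force: 0.0
```

The fingers closed to 15 mm without force, so they are not holding the packet. I look before moving.

```bash
python3 - <<'E'
from h import *
for n in("top","scene"):
    im=bot.camera(n);cv2.imwrite(f"pics/{n}1.png",im[:,:,::-1])
p=pix("scene",[[.57,-.0967,.04]])[0].astype(int);print(p)
a=cv2.imread("pics/scene1.png")[120:260,200:380];b=cv2.imread("pics/top1.png")[140:280,250:390]
cv2.imwrite("pics/c1.png",cv2.resize(np.hstack([a,b]),None,fx=2.5,fy=2.5,interpolation=cv2.INTER_CUBIC))
E
```

```text
[310 177]
```

View pics/c1.png

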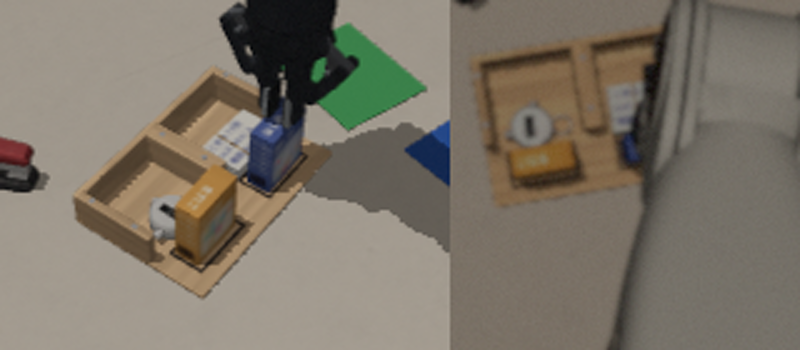

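The image shows the fingers shut beside the packet's top, towards its back, with the packet still standing. I enlarge before and after with the expected packet outline and tool points overlaid.

```bash
python3 - <<'E'
from h import *
def wire(im,c,yaw,z0,d,col,s,off,n):
    R=Ro.from_euler('z',yaw).as_matrix()
    P=np.array([[sx*d[0]/2,sy*d[1]/2,z] for z in(0,.07) for sx,sy in((-1,-1),(-1,1),(1,1),(1,-1))])@R.T+[c[0],c[1],z0]
    q=((pix(n,P)-off+.5)*s).astype(int)
    for k in(q[:4],q[4:]):cv2.polylines(im,[k.reshape(-1,1,2)],True,col,1)
out=[]
o=bot.get_obs();R=Ro.from_quat(o["tool_rot"]).as_matrix()
for f in("scene0","scene1"):
    off=np.array([240,100]);s=6
    a=cv2.resize(cv2.imread(f"pics/{f}.png")[100:200,off[0]:off[0]+66],None,fx=s,fy=s,interpolation=cv2.INTER_CUBIC)
    wire(a,(.570,-.0963),.17,.005,(.027,.06),(0,255,255),s,off,"scene");wire(a,(.554,.0106),.17,.005,(.026,.06),(0,255,0),s,off,"scene")
    for y in(-.0076,.0076):
        q=((pix("scene",[o["eef_pos"]+R@[0,y,0],o["eef_pos"]+R@[0,y,-.04]])-off+.5)*s).astype(int)
        cv2.line(a,tuple(map(int,q[0])),tuple(map(int,q[1])),(0,0,255),2)
    out.append(a)
cv2.imwrite("pics/c2.png",np.hstack(out))
E
```

```text
(no output)
```

View pics/c2.png

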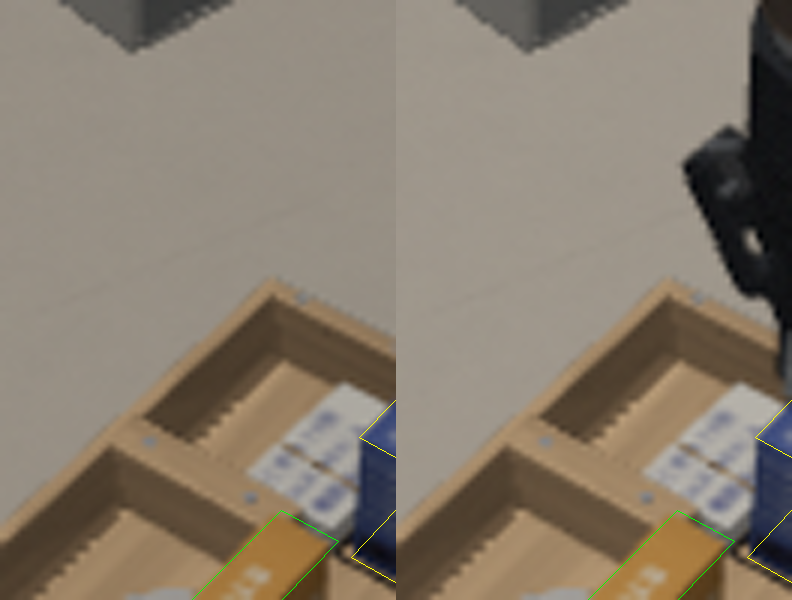

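The crop was too far left, but the outlines fit both packets, so the measured poses are right and nothing moved. I re-crop around the fingers.

```bash
python3 - <<'E'
from h import *
o=bot.get_obs();R=Ro.from_quat(o["tool_rot"]).as_matrix();print(R.round(3))
s=6;off=np.array([275,110])
a=cv2.resize(cv2.imread("pics/scene1.png")[110:205,275:365],None,fx=s,fy=s,interpolation=cv2.INTER_CUBIC)
Q=Ro.from_euler('z',.17).as_matrix()
P=np.array([[sx*.0135,sy*.03,z] for z in(0,.07) for sx,sy in((-1,-1),(-1,1),(1,1),(1,-1))])@Q.T+[.57,-.0963,.005]
q=((pix("scene",P)-off+.5)*s).astype(int)
for k in(q[:4],q[4:]):cv2.polylines(a,[k.reshape(-1,1,2)],True,(0,255,255),1)
for y in(-.0076,.0076):
    q=((pix("scene",[o["eef_pos"]+R@[0,y,0],o["eef_pos"]+R@[0,y,-.04]])-off+.5)*s).astype(int)
    cv2.line(a,tuple(map(int,q[0])),tuple(map(int,q[1])),(0,0,255),2)
cv2.imwrite("pics/c3.png",a)
E
```

```text
[[-0.169  0.986 -0.   ]
 [ 0.986  0.169  0.   ]
 [ 0.    -0.    -1.   ]]
```

View pics/c3.png

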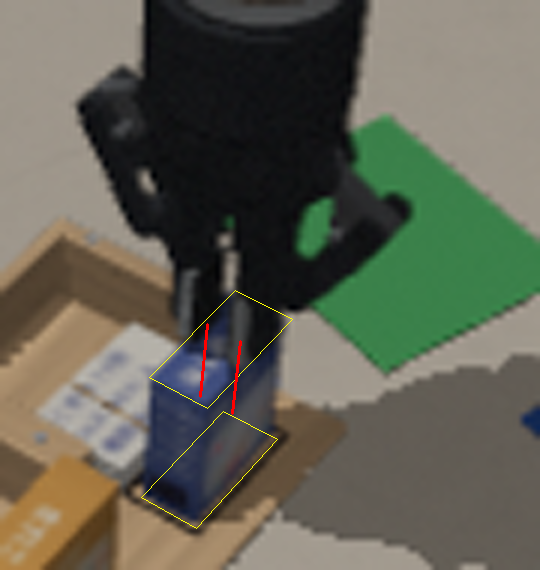

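The packet has not moved, and the fingers seem to end near its top rather than 30 mm down. I open, lift clear and compare the real fingertip position with the reported TCP.

Scaled: -0.08 m is -16, -0.05 m is -10.

```bash
echo '{"moves": [[0,0,0,0,0,0,0.055],[0,0,0,0,0,0,0.055],[0,0,0,0,0,0,0.055],[0,0,0,0,0,-10,0.055],[0,0,0,0,0,-16,0.055],[0,0,0,0,0,-16,0.055]]}' | python3 jog.py
python3 - <<'E'
from h import *
o=bot.get_obs();R=Ro.from_quat(o["tool_rot"]).as_matrix();print(o["eef_pos"],o["grip_width"])
im=bot.camera("scene")[:,:,::-1].copy()
s=6;off=np.array([270,75])
a=cv2.resize(im[75:205,270:365],None,fx=s*.75,fy=s*.75,interpolation=cv2.INTER_CUBIC);s*=.75
for y in(-.0275,.0275):
    q=((pix("scene",[o["eef_pos"]+R@[0,y,0],o["eef_pos"]+R@[0,y,-.04]])-off+.5)*s).astype(int)
    cv2.line(a,tuple(map(int,q[0])),tuple(map(int,q[1])),(0,0,255),1)
cv2.imwrite("pics/c4.png",a)
E
```

```text
clock: 3.45
eef_pos: [0.5726, -0.0972, 0.1261]
tool_rot: [0.645, 0.765, 0.002, 0.003]
ft_force: [0.1, 0.5, 0.2]
grip_width: 0.0549
grasp_force: 0.0
[ 0.5726033  -0.09720213  0.12605496] 0.054853499642655144
```

View pics/c4.png

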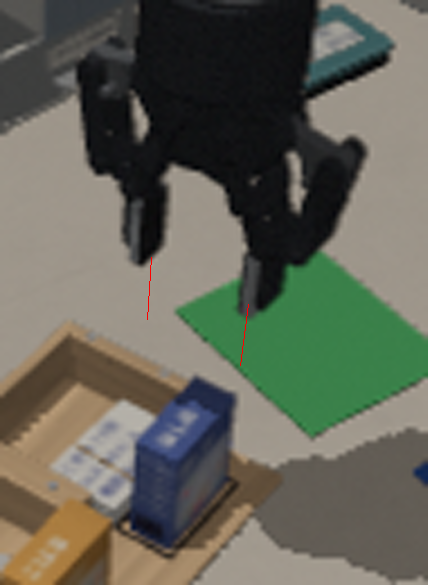

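The real fingertips sit about 35–40 mm behind the reported TCP along the tool axis, which explains the closing above the packet. One picture can't separate height from a horizontal shift, so I check with a gentle touch on the bare table.

```bash
python3 -c "
from h import *
move((.44,-.10,.02))
print(pix('scene',[[.221,-.448,.195],[0,0,0.1]]),pix('top',[[.221,-.448,.195]]))"
```

```text
tcp [ 0.5712 -0.0969  0.124 ] t 3.5
tool delta [ 0.0193 -0.1301  0.1037]
[[554.34655153 130.63894263]
 [545.29664289 384.0269792 ]] [[512.52319032 363.04123397]]
```

```bash
echo '{"moves": [[0,0,0,4,-12,0,0],[0,0,0,4,-24,0,0],[0,0,0,4,-26,4,0],[0,0,0,4,-26,16,0],[0,0,0,4,-26,20,0],[0,0,0,4,-26,20,0]]}' | python3 jog.py
```

```text
clock: 4.25
eef_pos: [0.4354, -0.0984, 0.0201]
tool_rot: [0.645, 0.765, -0.002, -0.003]
ft_force: [-0.0, -0.6, 0.6]
grip_width: 0.0
grasp_force: 0.0
```

Scaled: 0.02 m is 4, 0.018 m is 3.6.

```bash
echo '{"moves": [[0,0,0,0,0,2,0],[0,0,0,0,0,3,0],[0,0,0,0,0,3.6,0],[0,0,0,0,0,4,0]]}' | python3 jog.py
python3 - <<'E'
from h import *
o=bot.get_obs();print(o["eef_pos"])
im=bot.camera("scene")[:,:,::-1].copy()
p=pix("scene",[o["eef_pos"]])[0];off=(p-[40,55]).astype(int);print(p)
s=6;a=cv2.resize(im[off[1]:off[1]+90,off[0]:off[0]+80],None,fx=s,fy=s,interpolation=cv2.INTER_CUBIC)
for dz in(0,.01,.02,.03,.04):
    q=((pix("scene",[o["eef_pos"]+[0,0,dz]])[0]-off+.5)*s).astype(int);cv2.circle(a,tuple(map(int,q)),3,(0,0,255),-1)
cv2.imwrite("pics/c5.png",a)
E
```

```text
clock: 4.75
eef_pos: [0.439, -0.0991, 0.003]
tool_rot: [0.644, 0.765, 0.0, 0.0]
ft_force: [-0.9, 0.2, 0.0]
grip_width: -0.0
grasp_force: 0.0
[ 0.43903501 -0.09910885  0.00298985]
[351.36698004 218.1893237 ]
```

View pics/c5.png

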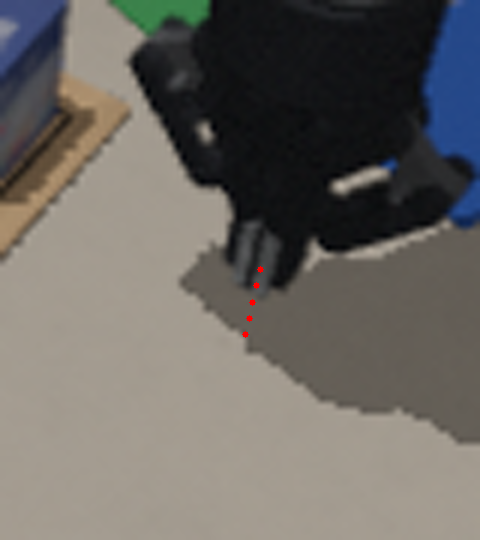

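The shut fingertips are at about (255,292), roughly 27 mm above the reported TCP and clear of the table (no contact at z = 3 mm). I keep lowering in small steps to the touch.

```bash
echo '{"moves": [[0,0,0,0,0,2,0],[0,0,0,0,0,2.8,0],[0,0,0,0,0,3.2,0],[0,0,0,0,0,3.2,0]]}' | python3 jog.py; echo '{"moves": [[0,0,0,0,0,0.6,0],[0,0,0,0,0,0.6,0]]}' | python3 jog.py;  echo '{"moves": [[0,0,0,0,0,0.6,0],[0,0,0,0,0,0.6,0]]}' | python3 jog.py
```

```text
clock: 5.3
eef_pos: [0.4386, -0.099, -0.0134]
tool_rot: [0.645, 0.765, -0.0, -0.0]
ft_force: [-0.1, -0.7, -0.5]
grip_width: -0.0001
grasp_force: 0.0
clock: 5.55
eef_pos: [0.4386, -0.099, -0.0163]
tool_rot: [0.645, 0.765, -0.0, -0.0]
ft_force: [0.7, 0.1, -0.0]
grip_width: 0.0003
grasp_force: 0.0
clock: 5.8
eef_pos: [0.4385, -0.099, -0.0194]
tool_rot: [0.645, 0.765, -0.0, -0.0]
ft_force: [0.4, -0.6, 0.3]
grip_width: -0.0002
grasp_force: 0.0
```

```bash
for i in 1 2; do :; done; echo '{"moves": [[0,0,0,0,0,0.4,0],[0,0,0,0,0,0.4,0]]}' | python3 jog.py | sed -n '2p;4p'; echo '{"moves": [[0,0,0,0,0,0.4,0],[0,0,0,0,0,0.4,0]]}' | python3 jog.py| sed -n '2p;4p'; echo '{"moves": [[0,0,0,0,0,0.4,0],[0,0,0,0,0,0.4,0]]}' | python3 jog.py| sed -n '2p;4p'
```

```text
eef_pos: [0.4386, -0.099, -0.0213]
ft_force: [0.1, -0.5, 0.2]
eef_pos: [0.4386, -0.099, -0.0233]
ft_force: [0.6, -0.5, -1.0]
eef_pos: [0.4386, -0.099, -0.0254]
ft_force: [-0.6, 0.2, -0.6]
```

```bash
echo '{"moves": [[0,0,0,0,0,0.4,0],[0,0,0,0,0,0.4,0]]}' | python3 jog.py | sed -n '2p;4p'; echo '{"moves": [[0,0,0,0,0,0.4,0],[0,0,0,0,0,0.4,0]]}' | python3 jog.py| sed -n '2p;4p'
```

```text
eef_pos: [0.4386, -0.099, -0.0274]
ft_force: [-0.4, -1.1, 0.4]
eef_pos: [0.4386, -0.099, -0.0293]
ft_force: [-0.4, 0.1, -0.6]
```

```bash
echo '{"moves": [[0,0,0,0,0,0.4,0],[0,0,0,0,0,0.4,0]]}' | python3 jog.py | sed -n '2p;4p'; echo '{"moves": [[0,0,0,0,0,0.4,0],[0,0,0,0,0,0.4,0]]}' | python3 jog.py| sed -n '2p;4p'
```

```text
eef_pos: [0.4386, -0.099, -0.0313]
ft_force: [-0.5, -0.1, 0.3]
eef_pos: [0.4385, -0.099, -0.0333]
ft_force: [-0.0, 0.6, 0.6]
```

Scaled: 0.002 m is 0.4.

```bash
echo '{"moves": [[0,0,0,0,0,0.4,0],[0,0,0,0,0,0.4,0]]}' | python3 jog.py | sed -n '2p;4p'; echo '{"moves": [[0,0,0,0,0,0.4,0],[0,0,0,0,0,0.4,0]]}' | python3 jog.py| sed -n '2p;4p'
```

```text
eef_pos: [0.4386, -0.099, -0.0354]
ft_force: [-0.1, -0.2, -0.2]
eef_pos: [0.4389, -0.0991, -0.0364]
ft_force: [-1.9, 0.7, 7.9]
```

Contact came at a reported z of −36 mm (8 N), so the true tip height is the reported z plus 36 mm, and I build that into the helper. Now back to the blue packet.

```bash
sed -i 's/R.inv().apply(np.array(p)-o/R.inv().apply(np.array(p)-[0,0,.036]-o/' h.py; echo '{"moves": [[0,0,0,0,0,-12,0.055],[0,0,0,0,0,-24,0.055],[0,0,0,0,0,-32,0.055],[0,0,0,0,12,-32,0.055],[0,0,0,0,24,-32,0.055],[0,0,0,0,26,-32,0.055],[0,0,0,0,26,-32,0.055]]}' | python3 jog.py; python3 -c "
from h import *
move((.570,-.0962,.042),.17)"
```

```text
clock: 8.93
eef_pos: [0.5663, -0.0768, 0.1218]
tool_rot: [0.644, 0.765, -0.001, -0.001]
ft_force: [-0.1, 0.5, -0.3]
grip_width: 0.055
grasp_force: 0.0
tcp [ 0.5663 -0.0768  0.1218] t 8.925
tool delta [-0.0198  0.0006  0.1158]
yaw now 0.171 rz (tool, down) 0.001 j6 1.265
```

Scaled: 0.115 m is 23, 0.09 m is 18.

```bash
echo '{"moves": [[0,0,0,-4,0.2,0,0.055],[0,0,0,-4,0.2,10,0.055],[0,0,0,-4,0.2,18,0.055],[0,0,0,-4,0.2,23,0.055],[0,0,0,-4,0.2,23,0.055],[0,0,0,-4,0.2,23,0.0],[0,0,0,-4,0.2,23,0.0],[0,0,0,-4,0.2,23,0.0],[0,0,0,-4,0.2,23,0.0]]}' | python3 jog.py
```

```text
clock: 10.05
eef_pos: [0.5729, -0.0973, 0.01]
tool_rot: [0.645, 0.765, 0.001, 0.002]
ft_force: [-0.8, -1.2, 6.0]
grip_width: 0.026
grasp_force: 59.3
```

The packet is gripped (26 mm, 59 N). Lift it and carry it to the far half of the green mat.

Scaled: -0.09 m is -18, -0.07 m is -14.

```bash
echo '{"moves": [[0,0,0,0,0,-6,0],[0,0,0,0,0,-14,0],[0,0,0,0,0,-18,0],[0,0,0,0,0,-18,0]]}' | python3 jog.py; python3 -c "
from h import *
move((.638,-.262,.134),.17)"
```

```text
clock: 10.55
eef_pos: [0.573, -0.0968, 0.1002]
tool_rot: [0.644, 0.765, 0.001, 0.002]
ft_force: [0.2, -0.7, -0.2]
grip_width: 0.0261
grasp_force: 58.6
tcp [ 0.573  -0.0968  0.1002] t 10.55
tool delta [-0.1738  0.0361  0.0026]
yaw now 0.17 rz (tool, down) 0.0 j6 1.233
```

Scaled: -0.174 m is -34.8, -0.14 m is -28.

```bash
echo '{"moves": [[0,0,0,-8,2,0,0],[0,0,0,-18,4,0,0],[0,0,0,-28,6,0,0],[0,0,0,-34.8,7.2,0,0],[0,0,0,-34.8,7.2,0,0],[0,0,0,-34.8,7.2,0,0]]}' | python3 jog.py; python3 -c "
from h import *
move((.638,-.262,.045),.17)"
```

```text
clock: 11.3
eef_pos: [0.6351, -0.2612, 0.0961]
tool_rot: [0.644, 0.765, -0.0, -0.002]
ft_force: [-0.3, 0.3, 0.4]
grip_width: 0.0261
grasp_force: 58.7
tcp [ 0.6351 -0.2612  0.0961] t 11.3
tool delta [-0.0015  0.0029  0.0871]
yaw now 0.17 rz (tool, down) 0.0 j6 1.01
```

Scaled: 0.087 m is 17.4, 0.082 m is 16.4.

```bash
echo '{"moves": [[0,0,0,0,0.2,8,0],[0,0,0,0,0.2,14,0],[0,0,0,0,0.2,16.4,0],[0,0,0,0,0.2,17.4,0],[0,0,0,0,0.2,17.4,0]]}' | python3 jog.py; 
```

```text
clock: 11.92
eef_pos: [0.6378, -0.2617, 0.0118]
tool_rot: [0.644, 0.765, 0.0, 0.001]
ft_force: [1.0, 0.4, -0.4]
grip_width: 0.0262
grasp_force: 58.7
```

Scaled: 0.004 m is 0.8, 0.002 m is 0.4.

```bash
echo '{"moves": [[0,0,0,0,0,0.4,0],[0,0,0,0,0,0.8,0],[0,0,0,0,0,0.8,0]]}' | python3 jog.py
```

```text
clock: 12.3
eef_pos: [0.6379, -0.2622, 0.0081]
tool_rot: [0.645, 0.765, 0.0, 0.001]
ft_force: [-0.6, -0.2, 3.8]
grip_width: 0.0261
grasp_force: 59.0
```

Touching at 3.8 N, so I release, rise and go to the orange packet.

```bash
echo '{"moves": [[0,0,0,0,0,0,0.05],[0,0,0,0,0,0,0.05],[0,0,0,0,0,0,0.05],[0,0,0,0,0,-8,0.05],[0,0,0,0,0,-18,0.05],[0,0,0,0,0,-22,0.055],[0,0,0,0,0,-22,0.055]]}' | python3 jog.py; python3 -c "
from h import *
move((.554,.0106,.154),.17)"
```

```text
clock: 13.18
eef_pos: [0.6386, -0.2625, 0.1192]
tool_rot: [0.645, 0.765, 0.001, 0.002]
ft_force: [-0.1, -0.5, 0.2]
grip_width: 0.0551
grasp_force: 0.0
tcp [ 0.6386 -0.2625  0.1192] t 13.175
tool delta [ 0.2834 -0.0372  0.0003]
yaw now 0.17 rz (tool, down) 0.0 j6 1.011
```

Scaled: 0.283 m is 56.6, -0.037 m is -7.4.

```bash
echo '{"moves": [[0,0,0,56.6,-7.4,0,0.055],[0,0,0,56.6,-7.4,0,0.055],[0,0,0,56.6,-7.4,0,0.055],[0,0,0,56.6,-7.4,0,0.055],[0,0,0,56.6,-7.4,0,0.055],[0,0,0,56.6,-7.4,0,0.055],[0,0,0,56.6,-7.4,0,0.055]]}' | python3 jog.py; python3 - <<'E'
from h import *
move((.554,.0106,.042),.17)
E
```

```text
clock: 14.05
eef_pos: [0.5522, 0.0105, 0.1156]
tool_rot: [0.644, 0.765, -0.001, -0.001]
ft_force: [1.0, -0.7, -0.2]
grip_width: 0.0548
grasp_force: 0.0
tcp [0.5522 0.0105 0.1156] t 14.05
tool delta [-0.0002  0.002   0.1096]
yaw now 0.17 rz (tool, down) 0.0 j6 1.42
```

Units first: shifts go in units of 5 mm. So 0.11 m is 22, 0.105 m is 21.

```bash
echo '{"moves": [[0,0,0,0,0.2,8,0.055],[0,0,0,0,0.2,16,0.055],[0,0,0,0,0.2,21,0.055],[0,0,0,0,0.2,22,0.055],[0,0,0,0,0.2,22,0.055],[0,0,0,0,0.2,22,0.0],[0,0,0,0,0.2,22,0.0],[0,0,0,0,0.2,22,0.0],[0,0,0,0,0.2,22,0.0]]}' | python3 jog.py; echo '{"moves": [[0,0,0,0,0,-6,0],[0,0,0,0,0,-14,0],[0,0,0,0,0,-20,0],[0,0,0,0,0,-20,0]]}' | python3 jog.py;  python3 - <<'E'
from h import *
move((.573,-.252,.149),.17)
E
```

```text
clock: 15.18
eef_pos: [0.5551, 0.0109, 0.0082]
tool_rot: [0.645, 0.765, 0.001, 0.001]
ft_force: [-0.4, -0.2, 5.4]
grip_width: 0.026
grasp_force: 59.7
clock: 15.68
eef_pos: [0.5557, 0.0112, 0.1093]
tool_rot: [0.644, 0.765, 0.002, 0.002]
ft_force: [-0.4, 0.6, -0.2]
grip_width: 0.0259
grasp_force: 59.0
tcp [0.5557 0.0112 0.1093] t 15.675
tool delta [-0.2623 -0.0275 -0.0037]
yaw now 0.17 rz (tool, down) 0.0 j6 1.421
```

```bash
echo '{"moves": [[0,0,0,-8,0,0,0],[0,0,0,-18,-2,0,0],[0,0,0,-28,-3,0,0],[0,0,0,-38,-4,0,0],[0,0,0,-46,-4.8,0,0],[0,0,0,-52.4,-5.5,0,0],[0,0,0,-52.4,-5.5,0,0],[0,0,0,-52.4,-5.5,0,0]]}' | python3 jog.py; python3 - <<'E'
from h import *
move((.573,-.252,.042),.17)
E
```

```text
clock: 16.68
eef_pos: [0.5699, -0.251, 0.1052]
tool_rot: [0.645, 0.765, -0.0, -0.002]
ft_force: [-0.1, 0.5, -1.7]
grip_width: 0.026
grasp_force: 59.0
tcp [ 0.5699 -0.251   0.1052] t 16.675
tool delta [-0.0017  0.0031  0.0992]
yaw now 0.17 rz (tool, down) 0.0 j6 0.986
```

```bash
echo '{"moves": [[0,0,0,0,0,8,0],[0,0,0,0,0,15,0],[0,0,0,0,0,18,0],[0,0,0,0,0,19.8,0],[0,0,0,0,0,19.8,0],[0,0,0,0,0,20.4,0],[0,0,0,0,0,20.4,0]]}' | python3 jog.py
```

```text
clock: 17.55
eef_pos: [0.5723, -0.2524, 0.0062]
tool_rot: [0.645, 0.765, 0.001, 0.001]
ft_force: [0.2, 0.5, 2.5]
grip_width: 0.0258
grasp_force: 59.2
```

```bash
echo '{"moves": [[0,0,0,0,0,0,0.05],[0,0,0,0,0,0,0.05],[0,0,0,0,0,0,0.05],[0,0,0,0,0,-8,0.05],[0,0,0,0,0,-18,0.05],[0,0,0,0,0,-26,0.065],[0,0,0,0,0,-26,0.065]]}' | python3 jog.py; python3 - <<'E'
from h import *
im=bot.camera("top")[:,:,::-1];s2=bot.camera("scene")[:,:,::-1]
cv2.imwrite("pics/top2.png",im)
a=cv2.resize(im[140:230,250:365],None,fx=4,fy=4,interpolation=cv2.INTER_CUBIC)
b=cv2.resize(s2[110:200,290:385],None,fx=4,fy=4,interpolation=cv2.INTER_CUBIC)
cv2.imwrite("pics/c6.png",np.hstack([a,b[:a.shape[0],:330]]))
E
```

```text
clock: 18.42
eef_pos: [0.5737, -0.2531, 0.1395]
tool_rot: [0.645, 0.765, 0.001, 0.004]
ft_force: [0.3, -0.3, 1.0]
grip_width: 0.0648
grasp_force: 0.0
```

View pics/c6.png

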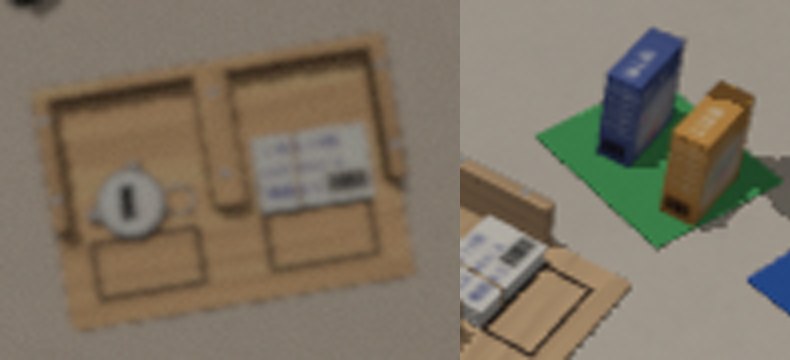

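Both packets stand on the green mat and the caddy is free. In the crop, the case is centred at (130,203) and the label corners are (251,135), (368,123), (374,197) and (262,213). I refine these positions.

```bash
python3 - <<'E'
from h import *
im=cv2.imread("pics/top2.png");hsv=cv2.cvtColor(im,cv2.COLOR_BGR2HSV)
P=lambda p,z:world("top",np.array(p)/4+[249.62,139.62],z)*1000
print("case",P([(130,203)],.024))
w=P([(251,135),(368,123),(374,197),(262,213)],.020);print("labels",w.mean(0),cv2.minAreaRect(w.astype(np.float32)))
m=(hsv[...,1]<60)&(hsv[...,2]>105);m=m.astype(np.uint8)
for r,z in(((272,180,293,200),.024),((310,168,347,195),.020)):
    k=np.zeros_like(m);k[r[1]:r[3],r[0]:r[2]]=m[r[1]:r[3],r[0]:r[2]]
    c=max(cv2.findContours(k,0,1)[0],key=cv2.contourArea);ww=(world("top",c[:,0],z)*1000).astype(np.float32)
    print(cv2.minEnclosingCircle(ww),cv2.minAreaRect(ww))
move((.5915,.0213,.15),.61)
E
```

```text
case [[590.43402405  21.95348872]]
labels [613.49443371 -92.52975916] ((614.1082763671875, -93.17642974853516), (49.33538818359375, 73.28556060791016), 7.870361804962158)
((591.1179809570312, 25.130027770996094), 24.033554077148438) ((589.5346069335938, 24.092315673828125), (38.77156448364258, 44.03364562988281), 45.16363525390625)
((612.3860473632812, -91.8347396850586), 40.85243606567383) ((613.9386596679688, -91.51156616210938), (46.75983810424805, 72.07592010498047), 8.219030380249023)
tcp [ 0.571  -0.2519  0.1349] t 18.525
tool delta [0.2658 0.0664 0.0209]
yaw now 0.17 rz (tool, down) -0.44 j6 0.985
```

Labels first.

```bash
python3 - <<'E'
from h import *
move((.6138,-.092,.15),.14)
E
echo '{"moves": [[0,0,0.03,30,14,4,0.065],[0,0,0.03,30,14,4,0.065],[0,0,0.03,30,14,4,0.065],[0,0,0.03,30,14,4,0.065],[0,0,0.03,30,14,4,0.065]]}' | python3 jog.py; python3 - <<'E'
from h import *
move((.6138,-.092,.03),.14)
E
```

```text
tcp [ 0.571  -0.2519  0.1349] t 18.525
tool delta [0.1503 0.0692 0.0209]
yaw now 0.17 rz (tool, down) 0.03 j6 0.985
clock: 19.15
eef_pos: [0.6135, -0.0923, 0.1132]
tool_rot: [0.656, 0.755, -0.001, -0.001]
ft_force: [-0.2, -0.1, -0.7]
grip_width: 0.0653
grasp_force: 0.0
tcp [ 0.6135 -0.0923  0.1132] t 19.15
tool delta [0.0002 0.0007 0.1192]
yaw now 0.14 rz (tool, down) 0.0 j6 1.282
```

Scaled: 0.143 m is 28.6, 0.141 m is 28.2.

```bash
echo '{"moves": [[0,0,0,0,0,10,0.065],[0,0,0,0,0,20,0.065],[0,0,0,0,0,26,0.065],[0,0,0,0,0,28.2,0.065],[0,0,0,0,0,28.6,0.065],[0,0,0,0,0,28.6,0.065]]}' | python3 jog.py
```

```text
clock: 19.9
eef_pos: [0.6159, -0.0929, -0.0267]
tool_rot: [0.656, 0.755, 0.001, 0.001]
ft_force: [-0.2, -0.3, -0.5]
grip_width: 0.0651
grasp_force: 0.0
```

```bash
echo '{"moves": [[0,0,0,0,0,0,0.03],[0,0,0,0,0,0,0.03],[0,0,0,0,0,0,0.03],[0,0,0,0,0,0,0.03]]}' | python3 jog.py
```

```text
clock: 20.4
eef_pos: [0.6162, -0.0924, -0.0261]
tool_rot: [0.656, 0.755, 0.001, 0.002]
ft_force: [-0.4, 0.3, 5.6]
grip_width: 0.0432
grasp_force: 61.7
```

Scaled: -0.1 m is -20, -0.07 m is -14.

```bash
echo '{"moves": [[0,0,0,0,0,-6,0.03],[0,0,0,0,0,-14,0.03],[0,0,0,0,0,-20,0.03],[0,0,0,0,0,-20,0.03]]}' | python3 jog.py; python3 - <<'E'
from h import *
move((.4515,-.2643,.11),-.098)
E
```

```text
clock: 20.9
eef_pos: [0.6172, -0.0924, 0.0753]
tool_rot: [0.656, 0.755, 0.002, 0.003]
ft_force: [0.3, 0.3, -1.6]
grip_width: 0.0431
grasp_force: 61.2
tcp [ 0.6172 -0.0924  0.0753] t 20.9
tool delta [-0.147  -0.1881  0.0003]
yaw now 0.14 rz (tool, down) 0.238 j6 1.282
```

```bash
echo '{"moves": [[0,0,0.06,-6,-8,0,0.03],[0,0,0.12,-12,-16,0,0.03],[0,0,0.18,-20,-26,0,0.03],[0,0,0.238,-27,-34,0,0.03],[0,0,0.238,-29.4,-37.6,0,0.03],[0,0,0.238,-29.4,-37.6,0,0.03],[0,0,0.238,-29.4,-37.6,0,0.03]]}' | python3 jog.py; python3 - <<'E'
from h import *
move((.4515,-.2643,.01),-.098)
E
```

```text
clock: 21.78
eef_pos: [0.449, -0.2634, 0.0711]
tool_rot: [0.741, 0.672, 0.0, -0.0]
ft_force: [0.1, 0.4, -0.3]
grip_width: 0.0429
grasp_force: 61.2
tcp [ 0.449  -0.2634  0.0711] t 21.775
tool delta [-0.0008  0.0026  0.0971]
yaw now -0.098 rz (tool, down) 0.0 j6 1.138
```

Scaled: 0.1 m is 20, 0.097 m is 19.4.

```bash
echo '{"moves": [[0,0,0,-0.2,0.4,8,0.03],[0,0,0,-0.2,0.4,15,0.03],[0,0,0,-0.2,0.4,18,0.03],[0,0,0,-0.2,0.4,19.4,0.03],[0,0,0,-0.2,0.4,20,0.03],[0,0,0,-0.2,0.4,20,0.03]]}' | python3 jog.py
```

```text
clock: 22.52
eef_pos: [0.4517, -0.2655, -0.0274]
tool_rot: [0.741, 0.672, 0.0, 0.001]
ft_force: [0.4, -0.5, 0.0]
grip_width: 0.0433
grasp_force: 61.2
```

Nearly down. I lower 2 mm more, release, rise and head for the counter.

```bash
echo '{"moves": [[0,0,0,0,0,0.4,0.03],[0,0,0,0,0,0.4,0.03],[0,0,0,0,0,0.4,0.065],[0,0,0,0,0,0.4,0.065],[0,0,0,0,0,0.4,0.065],[0,0,0,0,0,-10,0.065],[0,0,0,0,0,-22,0.065],[0,0,0,0,0,-30,0.058],[0,0,0,0,0,-30,0.058]]}' | python3 jog.py; python3 - <<'E'
from h import *
move((.5908,.0217,.15),.61)
E
```

```text
clock: 23.65
eef_pos: [0.4535, -0.2668, 0.1257]
tool_rot: [0.741, 0.672, 0.001, 0.004]
ft_force: [-0.2, -0.7, -0.0]
grip_width: 0.0579
grasp_force: 0.0
tcp [ 0.4535 -0.2668  0.1257] t 23.65
tool delta [0.3006 0.1083 0.0115]
yaw now -0.098 rz (tool, down) -0.708 j6 1.137
```

```bash
echo '{"moves": [[0,0,-0.708,60,21.6,2,0.058],[0,0,-0.708,60,21.6,2,0.058],[0,0,-0.708,60,21.6,2,0.058],[0,0,-0.708,60,21.6,2,0.058],[0,0,-0.708,60,21.6,2,0.058],[0,0,-0.708,60,21.6,2,0.058],[0,0,-0.708,60,21.6,2,0.058],[0,0,-0.708,60,21.6,2,0.058]]}' | python3 jog.py; python3 - <<'E'
from h import *
im=bot.camera("top");cv2.imwrite("pics/top3.png",im[:,:,::-1])
move((.5908,.0217,.006),.61)
h=cv2.cvtColor(im,cv2.COLOR_RGB2HSV);m=((h[...,1]<60)&(h[...,2]>105)).astype(np.uint8)
k=np.zeros_like(m);k[225:272,370:425]=m[225:272,370:425];c=max(cv2.findContours(k,0,1)[0],key=cv2.contourArea)
print(cv2.minAreaRect((world("top",c[:,0],.018)*1000).astype(np.float32)), blob("top",im,(100,120,60),(130,255,255),(365,222,430,275),.003))
E
```

```text
clock: 24.65
eef_pos: [0.5867, 0.0213, 0.1111]
tool_rot: [0.463, 0.886, -0.001, -0.001]
ft_force: [-0.3, -0.8, -0.5]
grip_width: 0.0581
grasp_force: 0.0
tcp [0.5869 0.0211 0.1115] t 24.7
tool delta [-0.0018  0.0037  0.1415]
yaw now 0.608 rz (tool, down) -0.002 j6 0.999
((448.3260192871094, -262.45758056640625), (113.5150146484375, 134.57534790039062), 0.11831782013177872) ((451.1111755371094, -264.4906311035156), (104.98710632324219, 85.0203857421875), 84.39080047607422)
```

Scaled: 0.002 m is 0.4, 0.1 m is 20.

```bash
echo '{"moves": [[0,0,0,-0.2,0.4,10,0.058],[0,0,0,-0.2,0.4,18,0.058],[0,0,0,-0.2,0.4,20,0.058],[0,0,0,-0.2,0.4,20,0.058]]}' | python3 jog.py; python3 -c "
from h import *
move((.5908,.0217,.006),.61)"
```

```text
clock: 25.2
eef_pos: [0.5897, 0.0222, 0.0121]
tool_rot: [0.463, 0.886, -0.0, -0.0]
ft_force: [0.1, 0.0, -0.1]
grip_width: 0.0579
grasp_force: 0.0
tcp [0.5897 0.0222 0.0121] t 25.2
tool delta [-0.001   0.0006  0.0421]
yaw now 0.609 rz (tool, down) -0.001 j6 1.0
```

Scaled: 0.041 m is 8.2, 0.04 m is 8.

```bash
echo '{"moves": [[0,0,0,0,0,4,0.058],[0,0,0,0,0,7,0.058],[0,0,0,0,0,8,0.058],[0,0,0,0,0,8.2,0.058],[0,0,0,0,0,8.2,0.058]]}' | python3 jog.py;echo '{"moves": [[0,0,0,0,0,0,0.03],[0,0,0,0,0,0,0.03],[0,0,0,0,0,0,0.03],[0,0,0,0,0,0,0.03]]}' | python3 jog.py
```

```text
clock: 25.82
eef_pos: [0.5905, 0.0232, -0.0285]
tool_rot: [0.462, 0.887, 0.0, 0.0]
ft_force: [0.6, 0.5, -1.1]
grip_width: 0.058
grasp_force: 0.0
clock: 26.32
eef_pos: [0.5908, 0.0232, -0.0281]
tool_rot: [0.462, 0.887, 0.0, 0.001]
ft_force: [0.0, -0.2, 4.9]
grip_width: 0.0407
grasp_force: 61.0
```

Scaled: -0.1 m is -20, -0.07 m is -14.

```bash
echo '{"moves": [[0,0,0,0,0,-6,0.03],[0,0,0,0,0,-14,0.03],[0,0,0,0,0,-20,0.03],[0,0,0,0,0,-20,0.03]]}' | python3 jog.py; python3 -c "
from h import *
move((.4491,.2944,.11))"
```

```text
clock: 26.82
eef_pos: [0.5921, 0.0232, 0.0734]
tool_rot: [0.462, 0.887, 0.001, 0.002]
ft_force: [-0.2, -0.4, -0.5]
grip_width: 0.0406
grasp_force: 60.7
tcp [0.5921 0.0232 0.0734] t 26.825
tool delta [ 0.3042  0.0381 -0.0013]
```

Scaled: 0.304 m is 60.8, 0.29 m is 58.

```bash
echo '{"moves": [[0,0,0,10,1.2,0,0.03],[0,0,0,20,2.4,0,0.03],[0,0,0,30,3.6,0,0.03],[0,0,0,40,5,0,0.03],[0,0,0,50,6.2,0,0.03],[0,0,0,58,7.4,0,0.03],[0,0,0,60.8,7.6,0,0.03],[0,0,0,60.8,7.6,0,0.03],[0,0,0,60.8,7.6,0,0.03]]}' | python3 jog.py; python3 -c "
from h import *
move((.4491,.2944,.01))"
```

```text
clock: 27.95
eef_pos: [0.4472, 0.2928, 0.0703]
tool_rot: [0.463, 0.886, -0.001, 0.0]
ft_force: [-0.4, -0.2, 0.3]
grip_width: 0.041
grasp_force: 60.7
tcp [0.4472 0.2928 0.0703] t 27.95
tool delta [0.0003 0.0026 0.0963]
```

Scaled: 0.1 m is 20, 0.098 m is 19.6.

```bash
echo '{"moves": [[0,0,0,0,0.2,8,0.03],[0,0,0,0,0.2,15,0.03],[0,0,0,0,0.2,18,0.03],[0,0,0,0,0.2,19.6,0.03],[0,0,0,0,0.2,20,0.03],[0,0,0,0,0.2,20.4,0.03],[0,0,0,0,0.2,20.4,0.03]]}' | python3 jog.py
```

```text
clock: 28.82
eef_pos: [0.4487, 0.2952, -0.0301]
tool_rot: [0.462, 0.887, 0.001, 0.001]
ft_force: [-0.4, -0.9, 1.1]
grip_width: 0.0409
grasp_force: 60.7
```

Down. Release, rise, step aside and check both mats.

```bash
echo '{"moves": [[0,0,0,0,0,0.2,0.065],[0,0,0,0,0,0.2,0.065],[0,0,0,0,0,0,0.065],[0,0,0,0,0,-10,0.065],[0,0,0,0,0,-22,0.065],[0,0,0,0,0,-30,0.055],[0,0,0,0,0,-30,0.055]]}' | python3 jog.py; python3 -c "
from h import *
move((.55,.0,.15),.17)"
```

```text
clock: 29.7
eef_pos: [0.4503, 0.2964, 0.1231]
tool_rot: [0.462, 0.887, 0.004, 0.002]
ft_force: [-0.2, 0.2, -1.1]
grip_width: 0.0552
grasp_force: 0.0
tcp [0.4503 0.2964 0.1231] t 29.7
tool delta [-0.3001 -0.0882  0.0084]
yaw now 0.61 rz (tool, down) 0.44 j6 1.543
```

Scaled: -0.3 m is -60, -0.088 m is -17.6.

```bash
echo '{"moves": [[0,0,0.44,-60,-17.6,1,0.055],[0,0,0.44,-60,-17.6,1,0.055],[0,0,0.44,-60,-17.6,1,0.055],[0,0,0.44,-60,-17.6,1,0.055],[0,0,0.44,-60,-17.6,1,0.055],[0,0,0.44,-60,-17.6,1,0.055],[0,0,0.44,-60,-17.6,1,0.055]]}' | python3 jog.py; python3 - <<'E'
from h import *
im=bot.camera("top")[:,:,::-1];cv2.imwrite("pics/top4.png",im)
r=lambda x,y,w,h:cv2.resize(im[y:y+h,x:x+w],None,fx=6,fy=6,interpolation=cv2.INTER_CUBIC)
cv2.imwrite("pics/c7.png",np.hstack([r(148,215,60,68),r(365,215,70,68)]))
move((.573,-.252,.14),.17)
E
```

```text
clock: 30.58
eef_pos: [0.5464, -0.0018, 0.1126]
tool_rot: [0.645, 0.764, -0.001, -0.001]
ft_force: [0.7, 0.4, 0.4]
grip_width: 0.0547
grasp_force: 0.0
tcp [ 0.5464 -0.001   0.1129] t 30.625
tool delta [-0.2519 -0.0164  0.0087]
yaw now 0.171 rz (tool, down) 0.001 j6 1.398
```

View pics/c7.png

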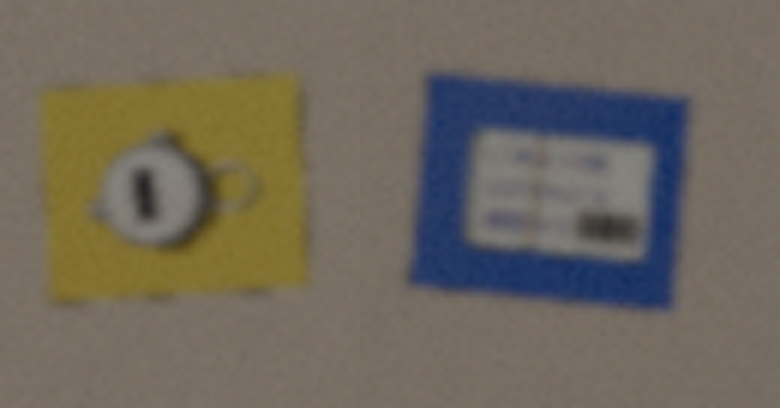

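The counter is centred on the yellow mat at about (175,189) against the mat's centre (175,188). The labels are at (560,195) against (550,191), about 4 mm off and parallel. Both are good, so the packets go back, orange first.

Scaled: -0.252 m is -50.4, -0.016 m is -3.2.

```bash
echo '{"moves": [[0,0,0,-50.4,-3.2,0,0.055],[0,0,0,-50.4,-3.2,0,0.055],[0,0,0,-50.4,-3.2,0,0.05],[0,0,0,-50.4,-3.2,0,0.05],[0,0,0,-50.4,-3.2,0,0.05],[0,0,0,-50.4,-3.2,0,0.05],[0,0,0,-50.4,-3.2,0,0.05]]}' | python3 jog.py; python3 -c "
from h import *
move((.5725,-.2524,.0422),.17)"
```

```text
clock: 31.5
eef_pos: [0.5744, -0.2502, 0.1137]
tool_rot: [0.643, 0.766, 0.0, -0.0]
ft_force: [0.1, 0.4, -0.1]
grip_width: 0.0505
grasp_force: 0.0
tcp [ 0.5744 -0.2502  0.1137] t 31.5
tool delta [-0.0019 -0.0022  0.1075]
yaw now 0.173 rz (tool, down) 0.003 j6 0.987
```

Scaled: -0.004 m is -0.8, 0.107 m is 21.4.

```bash
echo '{"moves": [[0,0,0,-0.4,-0.8,6,0.05],[0,0,0,-0.4,-0.8,14,0.05],[0,0,0,-0.4,-0.8,20,0.05],[0,0,0,-0.4,-0.8,21.4,0.05],[0,0,0,-0.4,-0.8,21.4,0.05],[0,0,0,-0.4,-0.8,21.4,0.01],[0,0,0,-0.4,-0.8,21.4,0.01],[0,0,0,-0.4,-0.8,21.4,0.01],[0,0,0,-0.4,-0.8,21.4,0.01]]}' | python3 jog.py; echo '{"moves": [[0,0,0,0,0,-6,0.01],[0,0,0,0,0,-14,0.01],[0,0,0,0,0,-20,0.01],[0,0,0,0,0,-20,0.01]]}' | python3 jog.py; python3 -c "
from h import *
move((.5548,.0109,.145),.17)"
```

```text
clock: 32.62
eef_pos: [0.5723, -0.2559, 0.0089]
tool_rot: [0.645, 0.765, 0.001, 0.002]
ft_force: [0.2, 1.5, 5.8]
grip_width: 0.0256
grasp_force: 59.7
clock: 33.12
eef_pos: [0.5727, -0.2565, 0.1102]
tool_rot: [0.645, 0.764, 0.001, 0.003]
ft_force: [-0.0, 0.4, -0.3]
grip_width: 0.0258
grasp_force: 59.0
tcp [ 0.5727 -0.2565  0.1102] t 33.125
tool delta [0.2666 0.0275 0.0003]
yaw now 0.17 rz (tool, down) -0.0 j6 0.98
```

Scaled: 0.263 m is 52.6, 0.23 m is 46.

```bash
echo '{"moves": [[0,0,0,8,1,0,0.01],[0,0,0,18,2,0,0.01],[0,0,0,28,3,0,0.01],[0,0,0,38,4,0,0.01],[0,0,0,46,4.8,0,0.01],[0,0,0,52.6,5.4,0,0.01],[0,0,0,52.6,5.4,0,0.01],[0,0,0,52.6,5.4,0,0.01]]}' | python3 jog.py; python3 -c "
from h import *
move((.5548,.0074,.053),.17)"
```

```text
clock: 34.12
eef_pos: [0.5521, 0.008, 0.1058]
tool_rot: [0.644, 0.765, -0.001, -0.001]
ft_force: [0.2, -0.0, -0.8]
grip_width: 0.0255
grasp_force: 59.0
tcp [0.5521 0.008  0.1058] t 34.125
tool delta [-0.0011  0.0027  0.0888]
yaw now 0.17 rz (tool, down) 0.0 j6 1.416
```

```bash
echo '{"moves": [[0,0,0,-0.2,0,8,0.01],[0,0,0,-0.2,0,14,0.01],[0,0,0,-0.2,0,17,0.01],[0,0,0,-0.2,0,18,0.01],[0,0,0,-0.2,0,18,0.01]]}' | python3 jog.py
```

```text
clock: 34.75
eef_pos: [0.5536, 0.007, 0.0173]
tool_rot: [0.645, 0.764, 0.0, 0.0]
ft_force: [1.4, 0.2, -0.5]
grip_width: 0.0255
grasp_force: 59.1
```

Scaled: 0.006 m is 1.2, 0.005 m is 1.

```bash
echo '{"moves": [[0,0,0,0,0.2,0.6,0.01],[0,0,0,0,0.2,1,0.01],[0,0,0,0,0.2,1.2,0.01],[0,0,0,0,0.2,1.2,0.01]]}' | python3 jog.py
```

```text
clock: 35.25
eef_pos: [0.554, 0.0077, 0.0109]
tool_rot: [0.644, 0.765, 0.0, 0.0]
ft_force: [-0.4, -0.3, -0.5]
grip_width: 0.0258
grasp_force: 59.1
```

```bash
echo '{"moves": [[0,0,0,0,0,0.2,0.01],[0,0,0,0,0,0.2,0.01],[0,0,0,0,0,0.2,0.055],[0,0,0,0,0,0.2,0.055],[0,0,0,0,0,0,0.055],[0,0,0,0,0,-8,0.055],[0,0,0,0,0,-18,0.055],[0,0,0,0,0,-22,0.055],[0,0,0,0,0,-22,0.055]]}' | python3 jog.py; python3 -c "
from h import *
move((.6379,-.2622,.155),.17)"
```

```text
clock: 36.38
eef_pos: [0.5556, 0.0076, 0.1228]
tool_rot: [0.645, 0.765, 0.002, 0.002]
ft_force: [0.1, -0.3, -0.4]
grip_width: 0.0549
grasp_force: 0.0
tcp [0.5556 0.0076 0.1228] t 36.375
tool delta [-0.2798  0.0354  0.0041]
yaw now 0.17 rz (tool, down) -0.0 j6 1.414
```

Scaled: -0.28 m is -56, 0.033 m is 6.6.

```bash
echo '{"moves": [[0,0,0,-56,6.6,0,0.05],[0,0,0,-56,6.6,0,0.05],[0,0,0,-56,6.6,0,0.05],[0,0,0,-56,6.6,0,0.05],[0,0,0,-56,6.6,0,0.05],[0,0,0,-56,6.6,0,0.05],[0,0,0,-56,6.6,0,0.05],[0,0,0,-56,6.6,0,0.05]]}' | python3 jog.py; python3 -c "
from h import *
move((.6379,-.2622,.044),.17)"
```

```text
clock: 37.38
eef_pos: [0.6335, -0.2612, 0.1203]
tool_rot: [0.644, 0.765, -0.0, -0.001]
ft_force: [0.4, 0.4, 0.2]
grip_width: 0.05
grasp_force: 0.0
tcp [ 0.6335 -0.2612  0.1203] t 37.375
tool delta [-0.0018  0.0043  0.1123]
yaw now 0.172 rz (tool, down) 0.002 j6 1.008
```

Scaled: 0.112 m is 22.4, 0.1 m is 20.

```bash
echo '{"moves": [[0,0,0,0,0.4,6,0.05],[0,0,0,0,0.4,14,0.05],[0,0,0,0,0.4,20,0.05],[0,0,0,0,0.4,22.4,0.05],[0,0,0,0,0.4,22.4,0.05],[0,0,0,0,0.4,22.4,0.01],[0,0,0,0,0.4,22.4,0.01],[0,0,0,0,0.4,22.4,0.01],[0,0,0,0,0.4,22.4,0.01]]}' | python3 jog.py; echo '{"moves": [[0,0,0,0,0,-6,0.01],[0,0,0,0,0,-14,0.01],[0,0,0,0,0,-18,0.01],[0,0,0,0,0,-18,0.01]]}' | python3 jog.py; python3 -c "
from h import *
move((.5725,-.0973,.136),.17)"
```

```text
clock: 38.5
eef_pos: [0.6374, -0.2631, 0.0111]
tool_rot: [0.645, 0.765, 0.001, 0.002]
ft_force: [0.3, 0.1, 6.2]
grip_width: 0.0261
grasp_force: 59.3
clock: 39.0
eef_pos: [0.6372, -0.2631, 0.1012]
tool_rot: [0.645, 0.765, 0.001, 0.002]
ft_force: [0.5, -0.2, -0.4]
grip_width: 0.0259
grasp_force: 58.7
tcp [ 0.6372 -0.2631  0.1012] t 39.0
tool delta [ 0.1744 -0.0358  0.0006]
yaw now 0.17 rz (tool, down) -0.0 j6 1.009
```

```bash
echo '{"moves": [[0,0,0,8,-1.6,0,0.01],[0,0,0,18,-3.6,0,0.01],[0,0,0,28,-5.6,0,0.01],[0,0,0,34.6,-7,0,0.01],[0,0,0,34.6,-7,0,0.01],[0,0,0,34.6,-7,0,0.01]]}' | python3 jog.py; python3 -c "
from h import *
move((.572,-.0982,.05),.17)"
```

```text
clock: 39.75
eef_pos: [0.5718, -0.0981, 0.0979]
tool_rot: [0.645, 0.765, -0.0, -0.0]
ft_force: [-0.9, 0.1, -0.7]
grip_width: 0.0265
grasp_force: 58.7
tcp [ 0.5718 -0.0981  0.0979] t 39.75
tool delta [-0.0001  0.0003  0.0839]
yaw now 0.17 rz (tool, down) 0.0 j6 1.231
```

Scaled: 0.087 m is 17.4, 0.085 m is 17.

```bash
echo '{"moves": [[0,0,0,0,-0.2,8,0.01],[0,0,0,0,-0.2,14,0.01],[0,0,0,0,-0.2,16.2,0.01],[0,0,0,0,-0.2,17,0.01],[0,0,0,0,-0.2,17.4,0.01],[0,0,0,0,-0.2,17.4,0.01]]}' | python3 jog.py
```

```text
clock: 40.5
eef_pos: [0.5723, -0.0984, 0.0131]
tool_rot: [0.645, 0.765, 0.001, 0.001]
ft_force: [0.3, -0.3, -0.6]
grip_width: 0.0261
grasp_force: 58.6
```

Scaled: -0.13 m is -26, -0.12 m is -24.

```bash
echo '{"moves": [[0,0,0,0,0,0.2,0.01],[0,0,0,0,0,0.2,0.01],[0,0,0,0,0,0.2,0.055],[0,0,0,0,0,0.2,0.055],[0,0,0,0,0,0,0.055],[0,0,0,0,0,-8,0.055],[0,0,0,0,0,-18,0.055],[0,0,0,0,0,-24,0.055],[0,0,0,-10,-10,-26,0.055],[0,0,0,-20,-20,-26,0.055]]}' | python3 jog.py; echo '{"moves": [[0,0,0,-10,-10,0,0.055],[0,0,0,-20,-20,0,0.055],[0,0,0,-28,-28,0,0.055],[0,0,0,-36,-36,0,0.055],[0,0,0,-36,-36,0,0.055],[0,0,0,-36,-36,0,0.055]]}' | python3 jog.py; python3 - <<'E'
from h import *
im=bot.camera("top");cv2.imwrite("pics/top5.png",im[:,:,::-1])
for n,lo,hi,roi,z in(("op",(10,150,60),(25,255,255),(270,190,305,215),.075),("bp",(105,90,20),(130,255,255),(315,185,350,210),.075)):print(n,blob("top",im,lo,hi,roi,z))
cv2.imwrite("pics/c8.png",cv2.resize(im[140:280,140:435,::-1],None,fx=2.7,fy=2.7,interpolation=cv2.INTER_CUBIC))
E
```

```text
clock: 41.75
eef_pos: [0.4997, -0.2004, 0.1427]
tool_rot: [0.644, 0.765, 0.0, 0.001]
ft_force: [0.1, -1.2, 0.4]
grip_width: 0.0554
grasp_force: 0.0
clock: 42.5
eef_pos: [0.3521, -0.4074, 0.1413]
tool_rot: [0.645, 0.764, 0.0, -0.0]
ft_force: [0.0, 1.6, -0.0]
grip_width: 0.0551
grasp_force: 0.0
op ((551.6362915039062, 10.354879379272461), (28.816740036010742, 62.1551513671875), 10.402215003967285)
bp ((570.4747314453125, -95.22837829589844), (24.58055305480957, 57.94981002807617), 10.726035118103027)
```

View pics/c8.png

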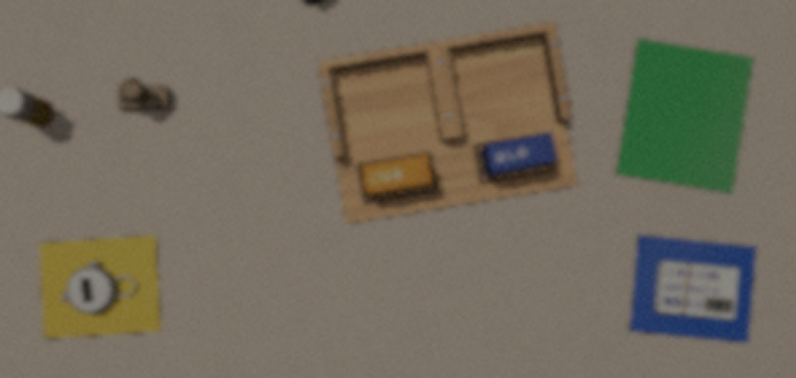

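Both packets stand back in the caddy at (397,175) and (520,155), within about 2 mm of their starting measurements. The counter at (90,290) and the labels at (697,290) lie on their mats, and the stamp and glue are untouched. I hand in.

```bash
python3 -c "
from workcell import bot
print(bot.job_done())"
```

```text
the job is handed in; nothing more can be done
None
```

The job is handed in (no verdict was printed): by the last picture, both packets stand upright in the caddy within about 2 mm of where they started, the counter and labels lie near the middle of their mats, and the stamp and glue stick look undisturbed.

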